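# Tip the draining boards over to lean the right way

## Robot

A 7-joint arm with a two-finger parallel gripper is mounted at the origin on the work surface. World frame = base frame: x ahead of the robot, y to its left, z up, the work surface at z = 0. Lengths are in m, angles in rad, forces in N, time in s.
With the tool pointing down it reaches from about 0.375 to 0.925 m from the base axis. Payload 3.1 kg.
Tool frame: the origin (TCP) lies midway between the tips of the shut fingers; the grasp point (between the pads) lies 19 mm behind it; z points along the fingers, y is the line along which they close (so a half turn about z gives the same grasp; the last joint's range is limited). The gripper opens to 85 mm and grips with 20 to 120 N. Pads are 22 mm wide; open, the fingers measure 114 mm over their backs; the gripper's body (76 mm by 85 mm) begins 54 mm behind the grasp point. The pads swing forward as they close: fully open they stand 13 mm farther back than shut.
Start: joints at [-1.343, 0.383, 0.044, 1.598, -0.018, 1.161, -0.05], TCP at [0.208, 0.616, 0.231] pointing down, gripper open.
Joint ranges: [-2.61, 2.61], [-0.41, 2.15], [-1.48, 1.57], [0, 2.5], [-1.57, 4.71], [0.05, 1.97], [-2.85, 2.85]. Speed limits (rad/s): [2.79, 2.79, 3.14, 3.14, 3.14, 3.14, 3.14].

## Interface

Orientations are given as a unit quaternion [x, y, z, w].
In Python, from rig import manip, eyes, models gives the robot as it stands.
- The arm moves only by the tool send_rows, never from a script. Its argument "deltas" is a list of rows, each an object of numbers: "claw": the closure, from 0 (fully open) to 1 (shut); "x", "y", "z": the shift along the tool's x, y, z in units of 25 mm (1.0 is 25 mm); "ax", "ay", "az": the turn, a rotation vector about the tool's x, y, z in rad. In form: [{"claw": .., "x": .., "y": .., "z": .., "ax": .., "ay": .., "az": ..}, ...]. A call has exactly 5 rows; each row shifts and turns the commanded pose from where the row before left it, along the tool's axes as they then stand; what a row does not reach is not made up. A row lasts 1/12 s, in which the tool goes at most 41.7 mm and 7.16 degrees, less where a joint would pass 70% of its speed; a pose out of reach is approached as far as the arm can. A call is refused whole if a number of a shift passes 1 or a number of a turn 0.125, either way. A call with a gripper value outside its range is refused whole. The fingers move at their own pace and stop on an object; the grip force is fixed at half the most. Time passes only in rows, so rows that do not move let the fingers close, or fill a call up. It gives the time, the measured TCP pose, the force, the opening and the grip force at its end, in the units of the state.
- manip.observe(): the state, without advancing time (a new reading comes with each control period).
- eyes.grab_frame(name): name is "scene" or "top" or "wrist"; returns a dict with "pixels" (384x512x3 uint8, red, green, blue), "intrinsics" (3x3 intrinsics, pixels), "k1" (the pictures are not rectified: a ray, as slopes to the right and down, at radius r is drawn at 1 + k1 r^2 times it, then the intrinsics apply), "rvec" (rotation vector, rad) and "tvec" (3), from world to camera coordinates, as OpenCV has them. Camera axes: x right, y down, z forward; pixel columns grow to the right and rows downward; lengths in m; the calibration is good to about 2 mm. A picture is of the moment at which its call begins. There is no depth.
- manip.job_done(): hands the job in; it is judged then, once.
Trained networks look in a picture, given as the dict that the camera call returned (one of the last four; its "shot" number tells which), for a name from the list of things; names that differ only in an ending like _2 or _b are one class to them, and where a whole thing is asked for, a point or a joint stands for the part that bears it (a point fixed in the world has none). Each returns a list of dicts, best first, with "conf" (0 to 1); they miss things now and then, are a little off and sometimes report something else, mostly with a low value. They report only what shows in the picture. A call takes as long as a camera call.
- models.find_in(picture, thing): "extent" ([centre column, centre row, width, height] in pixels, round what is visible of it).
- models.cut_out(picture, thing): "pixels" (384x512 bool, what is visible of it) and "extent" ([centre column, centre row, width, height] in pixels, round what is visible of it).
The state is a dict: "time": time; "qpos": joint angles; "joint_vel": joint speeds; "tau": joint torques, N m; "tool_pos": TCP position; "tcp_rot": TCP orientation; "wrist_force": force on the tool from outside, world axes, zero at the start; "wrist_torque": the same for the moment, N m; "opening": finger opening in m; "finger_force": force on a finger pad.
Only numpy, scipy, OpenCV 4.12 (cv2) and the standard library are available. Lean on these libraries where they do the work, as an engineer would, in place of code of your own. Each camera call takes 0.05 s, during which the arm holds its last target. There are 200 camera calls.

## Task

Three flat things stand on edge in the draining rack, and the two chopping boards lean the opposite way to the metal baking tray. With the fingertips gently push each chopping board over by its upper part, until it leans the same way as the tray, at rest against the other hoop of its own slot. Only push: do not pinch or lift the boards, and leave the tray and everything else where it is.

Things in the scene. Friction and masses are not known exactly. Their poses are not given: they have to be found in the camera images.
- rack: Grey plastic draining rack, fixed to the counter, 280 (x) x 420 (y) x 20 mm, floor top 12 mm above the counter. Origin: centre of its underside. Three slots run along its x, centred at y = -150, 0 and +150 mm. The tray leans to the rack's +y side; both boards start leaning to its -y side and must end leaning to +y. Which slot holds which changes from run to run.
- slot_mid (a point): Middle slot's centre, on the rack floor; axes as the rack's. All slots alike: a foot groove 22 mm wide between ledges 10 mm high, and two hoops of 7 mm steel wire, 170 mm long in x, tops 100 mm above the counter, wire centres 29.5 mm either side of the slot centre in y. A board's foot stands in the groove and it leans about 12 degrees (0.2 rad) on one hoop.
- wood_board: Loose wooden chopping board, grip hole near its +x end: 240 long (x), 16 thick (y), 165 mm high (z), 0.25 to 0.55 kg. Origin: middle of the edge it stands on. x along the slot, z up its face, y square to its faces: y points a little up while it leans to the rack's -y, a little down when it leans to +y. Pushed about 6 degrees past upright it falls the rest of the way by itself.
- plastic_board: Loose white plastic chopping board with a thin juice groove: 200 long (x), 14 thick (y), 180 mm high (z), 0.25 to 0.55 kg. Origin, axes and behaviour as the wooden board's; it too starts leaning to the rack's -y side.
- tray: Loose metal baking tray with a raised rim, on its long edge: 230 long (x), 16 thick (y), 150 mm high (z). Origin and axes as the wooden board's. It leans to the rack's +y side already and is left alone. Where it and a board lean towards each other, about 60 mm stay free between them at the tray's upper edge.
- ramekin: Upturned small white dish, 64 mm across, 40 mm high, on the rack floor between two slots. Origin: centre of its underside.
- egg_cup: Blue egg cup, 42 mm across, 45 mm high, on the rack floor between two slots. Origin: centre of its underside.
- mug: White mug, 80 mm across, 92 mm high, to the robot's left of the rack. Origin: centre of its underside.
- bowl: Upturned white bowl, 156 mm across, 70 mm high, beyond the rack. Origin: centre of its underside.
- soap_bottle: Washing-up liquid bottle, 64 mm across, 200 mm high, to the robot's left of the rack. Origin: centre of its underside.
- grater: Steel box grater, 85 x 105 mm, 211 mm high, to the robot's right of the rack. Origin: centre of its underside.
- spoon: Spoon with a wooden handle, 190 mm long, lying to the robot's right of the rack.

How it is judged:
At the end, for the whole second after the job is handed in: Both chopping boards lean to the tray's side by 7 to 19 degrees and are at rest, each foot down in its own slot (within 40 mm of its start, under 25 mm above the counter); the tray still leans as before (foot within 15 mm) and every other thing is within 30 mm of its start (angle between wood_board's own y axis and vertical between 1.6908 and 1.9008 rad and linear speed of each of wood_board, plastic_board, tray below 0.02 m/s and angle between plastic_board's own y axis and vertical between 1.6908 and 1.9008 rad and angle between tray's own y axis and vertical between 1.6908 and 1.9008 rad and distance of each of wood_board, plastic_board from where it was at the start of the episode below 0.04 m and height (world z) of each of wood_board, plastic_board below 0.025 m and distance of tray from where it was at the start of the episode below 0.015 m and distance of each of ramekin, egg_cup, mug, bowl, soap_bottle, grater, spoon from where it was at the start of the episode below 0.03 m); the robot touches nothing.
It fails at once if a chopping board or the tray is lifted (foot more than 30 mm above the counter, 18 mm above the rack floor) (height (world z) of any of wood_board, plastic_board, tray above 0.03 m).
It fails at once if a board or the tray is pinched or pushed hard (over 30 N from the fingers) (contact force between the fingers and wood_board above 30 N or contact force between the fingers and plastic_board above 30 N or contact force between the fingers and tray above 30 N).
It fails at once if the tray is tipped over or its foot shifted more than 20 mm (angle between tray's own y axis and vertical below 1.6208 rad or distance of tray from where it was at the start of the episode above 0.02 m).
It fails at once if another thing is shifted more than 40 mm (distance of any of ramekin, egg_cup, mug, bowl, soap_bottle, grater, spoon from where it was at the start of the episode above 0.04 m).
It also fails if it takes over 45 s, if anything falls off the work surface, if the arm or the gripper's body presses on something with over 40 N, if the wrist force passes 120 N, or if a joint passes its speed limit or range.

## Working session

There is one attempt and no reset: what is moved stays moved. The work goes in short steps, Python scripts to look and compute and a tool call to move; the robot and the scene stay as the last step left them, time stands still between calls to the robot, and variables do not carry over. Pictures are saved under pics/ and viewed, at most 10 in all, crops included, and the job is handed in when it is done.

Besides the shell and the picture viewer there is one more tool, called after "Request:" as name(argument=value, ...) on one line, values as JSON. send_rows: Moves the arm, as the interface text tells. Its arguments: {"type":"object","properties":{"deltas":{"type":"array","items":{"type":"object","properties":{"claw":{"type":"number"},"x":{"type":"number"},"y":{"type":"number"},"z":{"type":"number"},"ax":{"type":"number"},"ay":{"type":"number"},"az":{"type":"number"}}}}},"required":["deltas"]}

```bash
mkdir -p pics; cat > h.py <<'E'
import numpy as np, cv2
from rig import manip, eyes, models
def save(p,n): cv2.imwrite('pics/'+n,cv2.cvtColor(p['pixels'],cv2.COLOR_RGB2BGR))
E
python3 - <<'E'
from h import *
s=manip.observe();print({k:np.round(s[k],3) for k in ('time','tool_pos','tcp_rot','opening')})
a=eyes.grab_frame('scene');b=eyes.grab_frame('top')
for p in(a,b):
  print(p['intrinsics'],p['k1'],p['rvec'],p['tvec'])
  for t in['rack','wood_board','plastic_board','tray','ramekin','egg_cup','mug','soap_bottle','grater','bowl']:
    r=models.find_in(p,t);print(t,[(np.round(q['extent']),round(q['conf'],2)) for q in r[:2]])
save(a,'s.png');save(b,'t.png')
cv2.imwrite('pics/st.png',cv2.resize(np.vstack([cv2.imread('pics/t.png')]),(800,600)))
E
```

```text
{'time': np.float64(0.0), 'tool_pos': array([0.208, 0.615, 0.23 ]), 'tcp_rot': array([ 0.162,  0.987, -0.001, -0.   ]), 'opening': np.float64(0.086)}
[[380.72714575   0.         257.89955318]
 [  0.         380.72714575 192.36469247]
 [  0.           0.           1.        ]] 0.02561191520973306 [ 1.08324427  2.26795925 -1.11834793] [ 0.36519236 -0.23367058  1.43696284]
rack [(array([277., 219., 181., 117.]), 0.91)]
wood_board [(array([222., 177.,  55., 102.]), 0.68)]
plastic_board [(array([330., 198.,  31., 108.]), 0.97), (array([278., 218., 180., 118.]), 0.65)]
tray [(array([288., 194.,  48.,  91.]), 0.74)]
ramekin [(array([306., 221.,  22.,  26.]), 0.78), (array([220., 177.,  59.,  96.]), 0.18)]
egg_cup [(array([248., 210.,  16.,  21.]), 0.65), (array([427., 262.,  51.,  81.]), 0.17)]
mug [(array([422., 231.,  41.,  51.]), 0.77), (array([305., 221.,  22.,  27.]), 0.23)]
soap_bottle [(array([426., 260.,  48.,  82.]), 0.81), (array([253., 210.,  16.,  24.]), 0.49)]
grater [(array([139., 129.,  52.,  77.]), 0.86)]
bowl [(array([236., 267.,  62.,  62.]), 0.55)]
[[365.761935     0.         253.07715251]
 [  0.         365.761935   191.68639664]
 [  0.           0.           1.        ]] -0.09230415056904129 [ 2.17500586 -2.17213831  0.09373018] [-0.01277956  0.60643469  1.10729546]
rack [(array([410., 186.,  58.,  35.]), 0.69), (array([226., 206., 154., 118.]), 0.68)]
wood_board [(array([282., 180.,  44.,  88.]), 0.89)]
plastic_board [(array([220., 201.,  42.,  84.]), 0.22)]
tray [(array([220., 201.,  43.,  82.]), 0.71)]
ramekin [(array([198., 201.,  23.,  22.]), 0.71)]
egg_cup []
mug [(array([116., 247.,  38.,  32.]), 0.72)]
soap_bottle [(array([ 97., 196.,  40.,  29.]), 0.67)]
grater [(array([411., 186.,  61.,  37.]), 0.66)]
bowl [(array([219., 134.,  44.,  42.]), 0.58), (array([197., 200.,  22.,  20.]), 0.58)]
```

View pics/st.png

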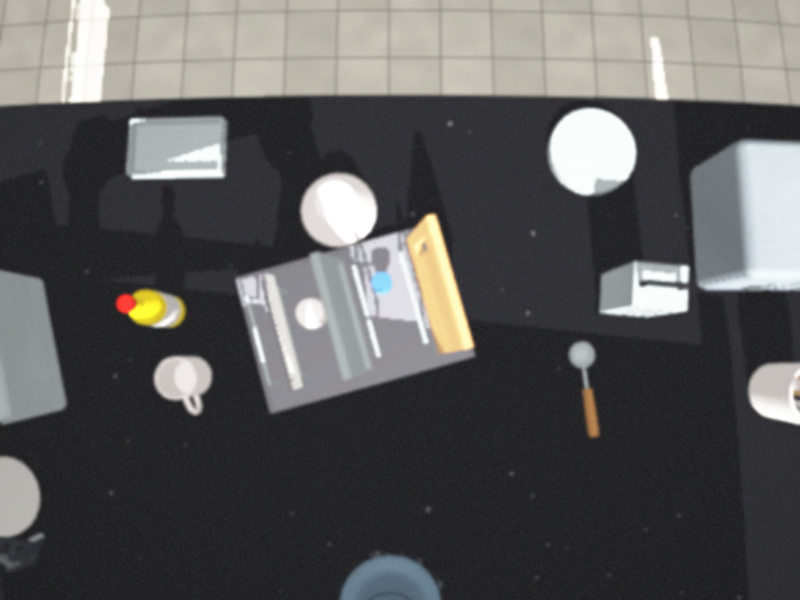

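View pics/s.png

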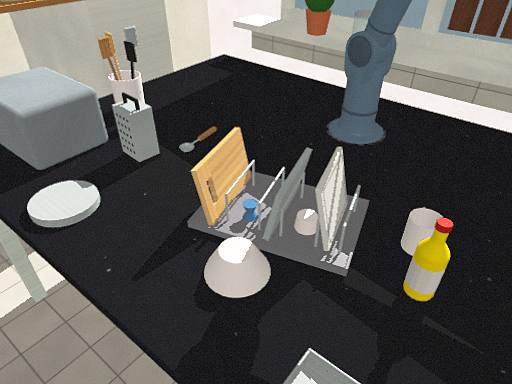

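The top view shows wood in the rack's -y slot, the tray in the middle and plastic in the +y slot. In the 800 px view the rack corners are at about (236,278), (271,412) and (474,353). I'll fit the rack pose and work out the board edges.

```bash
cat >> h.py <<'E'
from scipy.optimize import least_squares
def ray(p,uv,z):
  K=p['intrinsics'];d=(np.array(uv,float)-K[:2,2])/K[0,0];s=d.copy()
  for _ in range(20): s=d/(1+p['k1']*(s@s))
  R=cv2.Rodrigues(np.array(p['rvec']))[0];t=np.array(p['tvec']);c=-R.T@t;w=R.T@np.r_[s,1]
  return c+w*(z-c[2])/w[2]
def proj(p,X):
  return cv2.projectPoints(np.array(X,float).reshape(-1,3),np.array(p['rvec']),np.array(p['tvec']),p['intrinsics'],np.array([p['k1'],0,0,0,0.]))[0][:,0]
def rk(q,yaw,P): # rack->world
  c,s=np.cos(yaw),np.sin(yaw);P=np.array(P,float).reshape(-1,3)
  return np.c_[q[0]+c*P[:,0]-s*P[:,1],q[1]+s*P[:,0]+c*P[:,1],P[:,2]]
E
cat > fit.py <<'E'
from h import *
p=eyes.grab_frame('top')
px=np.array([(236,278),(271,412),(474,355)])/1.5625
C=np.array([(.14,.21,.015),(-.14,.21,.015),(-.14,-.21,.015)])
f=lambda v:(proj(p,rk(v[:2],v[2],C))-px).ravel()
r=least_squares(f,[.5,0,.2]);print(r.x,r.fun);q=r.x[:2];yaw=r.x[2]
np.save('rack.npy',r.x)
def board(yc,L,T,H,lean,side): # leaning toward side*y; foot corner geometry: foot origin offset guess
  a=lean*side; ax=np.array([0,np.sin(a),np.cos(a)]);n=np.array([0,np.cos(a),-np.sin(a)])
  o=np.array([0,yc-side*.003,.0136])
  return [o+sx*np.array([L/2,0,0])+sz*H*ax+sy*T/2*n for sx,sy,sz in((1,1,1),(1,-1,1),(-1,-1,1),(-1,1,1))]
im=cv2.resize(cv2.cvtColor(p['pixels'],cv2.COLOR_RGB2BGR),None,fx=3,fy=3)
for B,nm in((board(-.15,.24,.016,.165,.2,-1),'wood'),(board(0,.23,.016,.15,.2,1),'tray'),(board(.15,.2,.014,.18,.2,-1),'plastic')):
  W=rk(q,yaw,B);print(nm,np.round(W,3).tolist())
  cv2.polylines(im,[np.int32(proj(p,W)*3)],True,(0,0,255),1)
cv2.polylines(im,[np.int32(proj(p,rk(q,yaw,np.vstack([C,[.14,-.21,.015]])))*3)],True,(0,255,0),1)
cv2.imwrite('pics/ov.png',im[350:850,350:1000])
print(rk(q,yaw,[[0,-.15,.012],[0,0,0],[0,.15,0]]))
E
python3 fit.py
```

```text
[0.57412522 0.07155912 0.27664494] [ 0.03819647 -0.12453843 -0.02843064  0.1654805  -0.01054602 -0.04465464]
wood [[0.737, -0.061, 0.177], [0.741, -0.076, 0.174], [0.51, -0.142, 0.174], [0.506, -0.127, 0.177]]
tray [[0.675, 0.136, 0.159], [0.68, 0.121, 0.162], [0.458, 0.058, 0.162], [0.454, 0.073, 0.159]]
plastic [[0.636, 0.218, 0.191], [0.64, 0.205, 0.189], [0.448, 0.15, 0.189], [0.444, 0.164, 0.191]]
[[ 0.61509467 -0.07273747  0.012     ]
 [ 0.57412522  0.07155912  0.        ]
 [ 0.53315577  0.2158557   0.        ]]
```

View pics/ov.png

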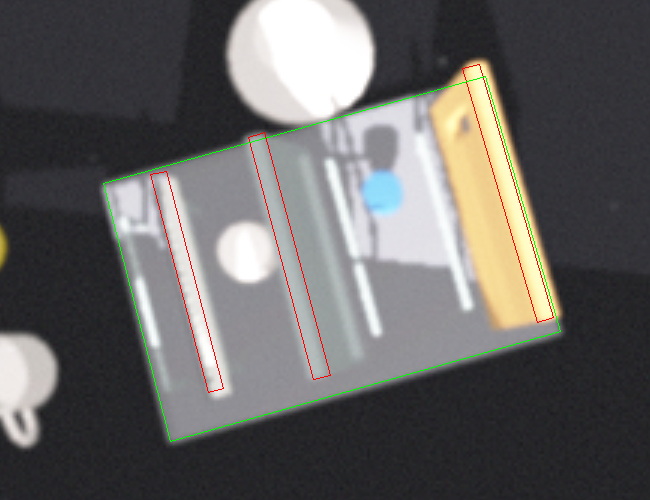

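The overlay confirms the rack fit, with tray and boards within about 5 mm. I'll lift, align tool y with rack y, and close the fingers.

Request:
send_rows(deltas=[{"claw": 1,"z": -0.4,"az": -0.12},{"claw": 1,"z": -0.4,"az": -0.12},{"claw": 1,"z": -0.4,"az": -0.12},{"claw": 1,"z": -0.4,"az": -0.12},{"claw": 1,"z": -0.4,"az": -0.123}])

```text
schema error: expected keys claw, x, y, z, ax, ay, az
```

```bash
cat >> h.py <<'E'
def where():
  from scipy.spatial.transform import Rotation as Ro
  x=np.load('rack.npy');s=manip.observe();R=Ro.from_quat(s['tcp_rot']).as_matrix();T=np.array(s['tool_pos'])
  c,si=np.cos(x[2]),np.sin(x[2]);d=T[:2]-x[:2]
  print('t',round(float(s['time']),2),'rack xy z',np.round([c*d[0]+si*d[1],-si*d[0]+c*d[1],T[2]],4),'tooly yaw-err',round(np.degrees(np.arctan2(R[1,1],R[0,1])-x[2])-90,2),'toolz',np.round(R[:,2],3),'F',np.round(s['wrist_force'],1),'op',round(float(s['opening']),4))
  return s
E
python3 -c "
from h import *;where()"
```

```text
t 1.15 rack xy z [-0.2035  0.6236  0.2313] tooly yaw-err -34.51 toolz [-0.  0. -1.] F [ 0.1 -0.4  0.7] op 0.085
```

Request:
send_rows(deltas=[{"claw": 1,"x": 0,"y": 0,"z": -0.4,"ax": 0,"ay": 0,"az": -0.12},{"claw": 1,"x": 0,"y": 0,"z": -0.4,"ax": 0,"ay": 0,"az": -0.12},{"claw": 1,"x": 0,"y": 0,"z": -0.4,"ax": 0,"ay": 0,"az": -0.12},{"claw": 1,"x": 0,"y": 0,"z": -0.4,"ax": 0,"ay": 0,"az": -0.12},{"claw": 1,"x": 0,"y": 0,"z": -0.4,"ax": 0,"ay": 0,"az": -0.122}])

```text
time: 1.57
tool_pos: [0.2081, 0.6157, 0.2817]
tcp_rot: [-0.141, 0.99, -0.0, -0.0]
wrist_force: [-0.3, 0.6, 0.5]
opening: 0.0256
finger_force: 0.0
```

```bash
python3 -c "
from h import *;where()"
```

```text
t 1.57 rack xy z [-0.2035  0.6235  0.2817] tooly yaw-err 0.32 toolz [-0. -0. -1.] F [-0.3  0.6  0.5] op 0.0256
```

Request:
send_rows(deltas=[{"claw": 1,"x": -0.325,"y": -0.885,"z": 0,"ax": 0,"ay": 0,"az": 0},{"claw": 1,"x": -0.325,"y": -0.885,"z": 0,"ax": 0,"ay": 0,"az": 0},{"claw": 1,"x": -0.325,"y": -0.885,"z": 0,"ax": 0,"ay": 0,"az": 0},{"claw": 1,"x": -0.325,"y": -0.885,"z": 0,"ax": 0,"ay": 0,"az": 0},{"claw": 1,"x": -0.325,"y": -0.885,"z": 0,"ax": 0,"ay": 0,"az": 0}])

```text
time: 1.98
tool_pos: [0.2779, 0.5195, 0.2813]
tcp_rot: [-0.138, 0.99, 0.0, 0.0]
wrist_force: [0.1, 0.8, -0.5]
opening: -0.0
finger_force: 0.0
```

Request:
send_rows(deltas=[{"claw": 1,"x": -0.325,"y": -0.885,"z": 0,"ax": 0,"ay": 0,"az": 0},{"claw": 1,"x": -0.325,"y": -0.885,"z": 0,"ax": 0,"ay": 0,"az": 0},{"claw": 1,"x": -0.325,"y": -0.885,"z": 0,"ax": 0,"ay": 0,"az": 0},{"claw": 1,"x": -0.325,"y": -0.885,"z": 0,"ax": 0,"ay": 0,"az": 0},{"claw": 1,"x": -0.325,"y": -0.885,"z": 0,"ax": 0,"ay": 0,"az": 0}])

```text
time: 2.4
tool_pos: [0.3472, 0.4241, 0.2815]
tcp_rot: [-0.138, 0.99, 0.0, 0.0]
wrist_force: [-0.1, 0.7, -0.3]
opening: -0.0001
finger_force: 0.0
```

Request:
send_rows(deltas=[{"claw": 1,"x": -0.325,"y": -0.885,"z": 0,"ax": 0,"ay": 0,"az": 0},{"claw": 1,"x": -0.325,"y": -0.885,"z": 0,"ax": 0,"ay": 0,"az": 0},{"claw": 1,"x": -0.325,"y": -0.885,"z": 0,"ax": 0,"ay": 0,"az": 0},{"claw": 1,"x": -0.325,"y": -0.885,"z": 0,"ax": 0,"ay": 0,"az": 0},{"claw": 1,"x": -0.325,"y": -0.885,"z": 0,"ax": 0,"ay": 0,"az": 0}])

```text
time: 2.82
tool_pos: [0.4164, 0.3287, 0.2815]
tcp_rot: [-0.138, 0.99, 0.0, 0.0]
wrist_force: [-0.2, -0.1, 0.0]
opening: 0.0001
finger_force: 0.0
```

Request:
send_rows(deltas=[{"claw": 1,"x": -0.325,"y": -0.885,"z": 0,"ax": 0,"ay": 0,"az": 0},{"claw": 1,"x": -0.325,"y": -0.885,"z": 0,"ax": 0,"ay": 0,"az": 0},{"claw": 1,"x": -0.325,"y": -0.885,"z": 0,"ax": 0,"ay": 0,"az": 0},{"claw": 1,"x": -0.325,"y": -0.885,"z": 0,"ax": 0,"ay": 0,"az": 0},{"claw": 1,"x": -0.325,"y": -0.885,"z": 0,"ax": 0,"ay": 0,"az": 0}])

```text
time: 3.23
tool_pos: [0.4856, 0.2334, 0.2815]
tcp_rot: [-0.138, 0.99, 0.0, 0.0]
wrist_force: [-0.5, -0.3, 0.7]
opening: -0.0004
finger_force: 0.0
```

Request:
send_rows(deltas=[{"claw": 1,"x": -0.325,"y": -0.885,"z": 0,"ax": 0,"ay": 0,"az": 0},{"claw": 1,"x": -0.325,"y": -0.885,"z": 0,"ax": 0,"ay": 0,"az": 0},{"claw": 1,"x": -0.325,"y": -0.885,"z": 0,"ax": 0,"ay": 0,"az": 0},{"claw": 1,"x": -0.325,"y": -0.885,"z": 0,"ax": 0,"ay": 0,"az": 0},{"claw": 1,"x": -0.325,"y": -0.885,"z": 0,"ax": 0,"ay": 0,"az": 0}])

```text
time: 3.65
tool_pos: [0.5549, 0.1381, 0.2815]
tcp_rot: [-0.138, 0.99, 0.0, 0.0]
wrist_force: [0.2, 0.1, 0.3]
opening: -0.0003
finger_force: 0.0
```

```bash
python3 -c "
from h import *;where()
a=eyes.grab_frame('wrist');b=eyes.grab_frame('scene');save(a,'w.png');save(b,'s2.png')
A=cv2.resize(cv2.imread('pics/w.png'),(400,300));B=cv2.resize(cv2.imread('pics/s2.png')[100:292,150:406],(400,300))
cv2.imwrite('pics/c2.png',np.hstack([A,B]))
x=np.load('rack.npy')
for X in ([0,.035,.162],[0,.104,.189],[-.1,.104,.189],[.1,.104,.189],[0,.07,.165]):print(X,proj(a,rk(x[:2],x[2],X))[0]*400/512)
"
```

```text
t 3.65 rack xy z [-0.0003  0.0693  0.2815] tooly yaw-err -0.02 toolz [ 0.  0. -1.] F [0.2 0.1 0.3] op -0.0003
[0, 0.035, 0.162] [166.37420708 142.98630638]
[0, 0.104, 0.189] [236.02255236 150.67853371]
[-0.1, 0.104, 0.189] [240.09518046  38.09311934]
[0.1, 0.104, 0.189] [231.84728307 240.02502105]
[0, 0.07, 0.165] [199.93873343 143.74042802]
```

View pics/c2.png

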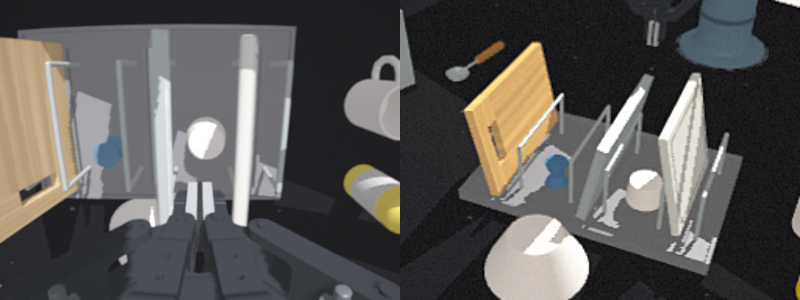

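The wrist view shows the fingers (column ~204) centred between the tray (edge ~172) and the plastic board (edge ~240). I'll descend and then push slowly.

Request:
send_rows(deltas=[{"claw": 1,"x": 0,"y": 0,"z": 0.93,"ax": 0,"ay": 0,"az": 0},{"claw": 1,"x": 0,"y": 0,"z": 0.93,"ax": 0,"ay": 0,"az": 0},{"claw": 1,"x": 0,"y": 0,"z": 0.93,"ax": 0,"ay": 0,"az": 0},{"claw": 1,"x": 0,"y": 0,"z": 0.93,"ax": 0,"ay": 0,"az": 0},{"claw": 1,"x": 0,"y": 0,"z": 0.93,"ax": 0,"ay": 0,"az": 0}])

```text
time: 4.17
tool_pos: [0.5539, 0.1402, 0.1642]
tcp_rot: [-0.138, 0.99, 0.0, 0.0]
wrist_force: [0.4, 0.5, -0.3]
opening: 0.0
finger_force: 0.0
```

Request:
send_rows(deltas=[{"claw": 1,"x": 0,"y": 0.2,"z": 0,"ax": 0,"ay": 0,"az": 0},{"claw": 1,"x": 0,"y": 0.2,"z": 0,"ax": 0,"ay": 0,"az": 0},{"claw": 1,"x": 0,"y": 0.2,"z": 0,"ax": 0,"ay": 0,"az": 0},{"claw": 1,"x": 0,"y": 0.2,"z": 0,"ax": 0,"ay": 0,"az": 0},{"claw": 1,"x": 0,"y": 0.2,"z": 0,"ax": 0,"ay": 0,"az": 0}])

```text
time: 4.58
tool_pos: [0.5487, 0.1645, 0.1671]
tcp_rot: [-0.138, 0.99, 0.001, 0.002]
wrist_force: [1.4, -0.9, -0.4]
opening: 0.0002
finger_force: 0.1
```

Request:
send_rows(deltas=[{"claw": 1,"x": 0,"y": 0.15,"z": 0,"ax": 0,"ay": 0,"az": 0},{"claw": 1,"x": 0,"y": 0.15,"z": 0,"ax": 0,"ay": 0,"az": 0},{"claw": 1,"x": 0,"y": 0.15,"z": 0,"ax": 0,"ay": 0,"az": 0},{"claw": 1,"x": 0,"y": 0.15,"z": 0,"ax": 0,"ay": 0,"az": 0},{"claw": 1,"x": 0,"y": 0.15,"z": 0,"ax": 0,"ay": 0,"az": 0}])

```text
time: 5.0
tool_pos: [0.5422, 0.1815, 0.1651]
tcp_rot: [-0.138, 0.99, 0.0, -0.0]
wrist_force: [0.1, -0.3, 0.9]
opening: -0.0
finger_force: 0.0
```

```bash
python3 -c "
from h import *;where()"
```

```text
t 5.0 rack xy z [-0.0007  0.1144  0.1651] tooly yaw-err -0.03 toolz [-0.  0. -1.] F [ 0.1 -0.3  0.9] op -0.0
```

Request:
send_rows(deltas=[{"claw": 1,"x": 0,"y": 0.15,"z": 0,"ax": 0,"ay": 0,"az": 0},{"claw": 1,"x": 0,"y": 0.15,"z": 0,"ax": 0,"ay": 0,"az": 0},{"claw": 1,"x": 0,"y": 0.15,"z": 0,"ax": 0,"ay": 0,"az": 0},{"claw": 1,"x": 0,"y": 0.15,"z": 0,"ax": 0,"ay": 0,"az": 0},{"claw": 1,"x": 0,"y": 0.15,"z": 0,"ax": 0,"ay": 0,"az": 0}])

```text
time: 5.42
tool_pos: [0.5371, 0.1995, 0.1649]
tcp_rot: [-0.138, 0.99, -0.0, -0.0]
wrist_force: [1.2, -0.4, -0.2]
opening: -0.0001
finger_force: 0.0
```

Request:
send_rows(deltas=[{"claw": 1,"x": 0,"y": 0.12,"z": 0,"ax": 0,"ay": 0,"az": 0},{"claw": 1,"x": 0,"y": 0.12,"z": 0,"ax": 0,"ay": 0,"az": 0},{"claw": 1,"x": 0,"y": 0.12,"z": 0,"ax": 0,"ay": 0,"az": 0},{"claw": 1,"x": 0,"y": 0.12,"z": 0,"ax": 0,"ay": 0,"az": 0},{"claw": 1,"x": 0,"y": 0.12,"z": 0,"ax": 0,"ay": 0,"az": 0}])

```text
time: 5.83
tool_pos: [0.5331, 0.2138, 0.165]
tcp_rot: [-0.138, 0.99, -0.0, -0.0]
wrist_force: [-0.5, 0.3, 0.4]
opening: -0.0002
finger_force: 0.0
```

```bash
python3 -c "
from h import *;where()
a=eyes.grab_frame('wrist');b=eyes.grab_frame('scene');save(a,'w.png');save(b,'s2.png')
A=cv2.resize(cv2.imread('pics/w.png'),(400,300));B=cv2.resize(cv2.imread('pics/s2.png')[100:292,150:406],(400,300))
cv2.imwrite('pics/c3.png',np.hstack([A,B]))
"
```

```text
t 5.83 rack xy z [-0.0006  0.1481  0.165 ] tooly yaw-err -0.03 toolz [-0. -0. -1.] F [-0.5  0.3  0.4] op -0.0002
```

View pics/c3.png

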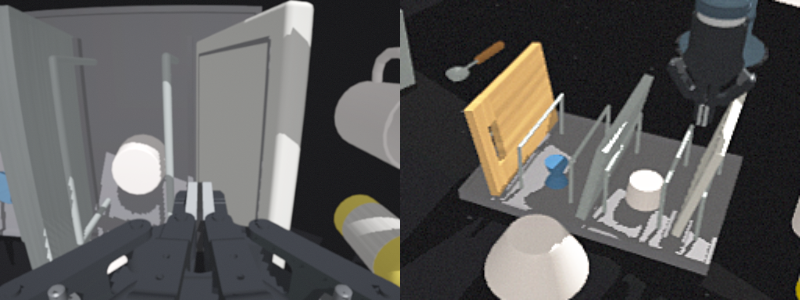

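The wood board is untouched and the plastic board now leans on its +y hoop, clear of the fingers. Next I go up and over to the wood board's outer side.

Request:
send_rows(deltas=[{"claw": 1,"x": 0,"y": -0.2,"z": -0.93,"ax": 0,"ay": 0,"az": 0},{"claw": 1,"x": 0,"y": -0.2,"z": -0.93,"ax": 0,"ay": 0,"az": 0},{"claw": 1,"x": 0,"y": -0.2,"z": -0.93,"ax": 0,"ay": 0,"az": 0},{"claw": 1,"x": 0,"y": -0.2,"z": -0.93,"ax": 0,"ay": 0,"az": 0},{"claw": 1,"x": 0,"y": -0.2,"z": -0.93,"ax": 0,"ay": 0,"az": 0}])

```text
time: 6.35
tool_pos: [0.5399, 0.189, 0.2823]
tcp_rot: [-0.137, 0.991, -0.0, -0.0]
wrist_force: [0.6, 0.0, -0.9]
opening: 0.0002
finger_force: 0.0
```

Request:
send_rows(deltas=[{"claw": 1,"x": 0,"y": -0.95,"z": 0,"ax": 0,"ay": 0,"az": 0},{"claw": 1,"x": 0,"y": -0.95,"z": 0,"ax": 0,"ay": 0,"az": 0},{"claw": 1,"x": 0,"y": -0.95,"z": 0,"ax": 0,"ay": 0,"az": 0},{"claw": 1,"x": 0,"y": -0.95,"z": 0,"ax": 0,"ay": 0,"az": 0},{"claw": 1,"x": 0,"y": -0.95,"z": 0,"ax": 0,"ay": 0,"az": 0}])

```text
time: 6.77
tool_pos: [0.5726, 0.074, 0.2815]
tcp_rot: [-0.138, 0.99, 0.0, 0.0]
wrist_force: [0.8, 0.1, 0.8]
opening: 0.0003
finger_force: 0.0
```

Request:
send_rows(deltas=[{"claw": 1,"x": 0,"y": -0.95,"z": 0,"ax": 0,"ay": 0,"az": 0},{"claw": 1,"x": 0,"y": -0.95,"z": 0,"ax": 0,"ay": 0,"az": 0},{"claw": 1,"x": 0,"y": -0.95,"z": 0,"ax": 0,"ay": 0,"az": 0},{"claw": 1,"x": 0,"y": -0.95,"z": 0,"ax": 0,"ay": 0,"az": 0},{"claw": 1,"x": 0,"y": -0.95,"z": 0,"ax": 0,"ay": 0,"az": 0}])

```text
time: 7.18
tool_pos: [0.6049, -0.0403, 0.2813]
tcp_rot: [-0.137, 0.991, -0.0, 0.0]
wrist_force: [0.1, 1.0, -0.5]
opening: -0.0002
finger_force: 0.0
```

Request:
send_rows(deltas=[{"claw": 1,"x": 0,"y": -0.95,"z": 0,"ax": 0,"ay": 0,"az": 0},{"claw": 1,"x": 0,"y": -0.95,"z": 0,"ax": 0,"ay": 0,"az": 0},{"claw": 1,"x": 0,"y": -0.95,"z": 0,"ax": 0,"ay": 0,"az": 0},{"claw": 1,"x": 0,"y": -0.95,"z": 0,"ax": 0,"ay": 0,"az": 0},{"claw": 1,"x": 0,"y": -0.95,"z": 0,"ax": 0,"ay": 0,"az": 0}])

```text
time: 7.6
tool_pos: [0.6372, -0.1545, 0.2812]
tcp_rot: [-0.138, 0.99, -0.0, -0.0]
wrist_force: [0.1, 0.3, 0.8]
opening: 0.0003
finger_force: 0.0
```

```bash
python3 -c "
from h import *;where()
a=eyes.grab_frame('wrist');b=eyes.grab_frame('top');save(a,'w.png');save(b,'s2.png')
A=cv2.resize(cv2.imread('pics/w.png'),(400,300));B=cv2.resize(cv2.imread('pics/s2.png')[100:292,150:406],(400,300))
cv2.imwrite('pics/c4.png',np.hstack([A,B]))
x=np.load('rack.npy')
for X in ([0,-.194,.174],[-.1,-.194,.174],[0,-.235,.145]):print(X,proj(a,rk(x[:2],x[2],X))[0]*400/512)
"
```

```text
t 7.6 rack xy z [-0.001  -0.2347  0.2812] tooly yaw-err -0.03 toolz [-0. -0. -1.] F [0.1 0.3 0.8] op 0.0003
[0, -0.194, 0.174] [239.92156763 146.97441132]
[-0.1, -0.194, 0.174] [244.10691239  40.94818184]
[0, -0.235, 0.145] [198.93548713 139.52287486]
```

View pics/c4.png

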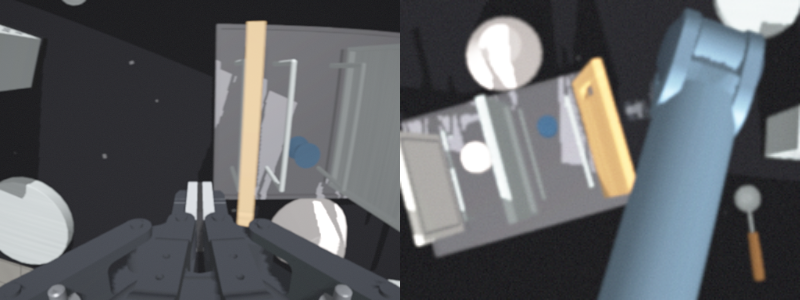

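The wood board's outer edge sits at column ~241, as predicted, and the fingers (~200) are clear of it. I'll descend and push.

Request:
send_rows(deltas=[{"claw": 1,"x": 0,"y": 0,"z": 1,"ax": 0,"ay": 0,"az": 0},{"claw": 1,"x": 0,"y": 0,"z": 1,"ax": 0,"ay": 0,"az": 0},{"claw": 1,"x": 0,"y": 0,"z": 1,"ax": 0,"ay": 0,"az": 0},{"claw": 1,"x": 0,"y": 0,"z": 1,"ax": 0,"ay": 0,"az": 0},{"claw": 1,"x": 0,"y": 0,"z": 1,"ax": 0,"ay": 0,"az": 0}])

```text
time: 8.12
tool_pos: [0.6371, -0.1521, 0.1551]
tcp_rot: [-0.138, 0.99, 0.0, 0.0]
wrist_force: [0.2, -0.1, 0.5]
opening: 0.0001
finger_force: 0.0
```

Request:
send_rows(deltas=[{"claw": 1,"x": 0,"y": 0.2,"z": 0.1,"ax": 0,"ay": 0,"az": 0},{"claw": 1,"x": 0,"y": 0.2,"z": 0.1,"ax": 0,"ay": 0,"az": 0},{"claw": 1,"x": 0,"y": 0.2,"z": 0.1,"ax": 0,"ay": 0,"az": 0},{"claw": 1,"x": 0,"y": 0.2,"z": 0.1,"ax": 0,"ay": 0,"az": 0},{"claw": 1,"x": 0,"y": 0.2,"z": 0,"ax": 0,"ay": 0,"az": 0}])

```text
time: 8.53
tool_pos: [0.6312, -0.1282, 0.1477]
tcp_rot: [-0.138, 0.99, -0.0, 0.001]
wrist_force: [-0.6, 0.5, 1.0]
opening: 0.0
finger_force: 0.0
```

Request:
send_rows(deltas=[{"claw": 1,"x": 0,"y": 0.15,"z": 0,"ax": 0,"ay": 0,"az": 0},{"claw": 1,"x": 0,"y": 0.15,"z": 0,"ax": 0,"ay": 0,"az": 0},{"claw": 1,"x": 0,"y": 0.15,"z": 0,"ax": 0,"ay": 0,"az": 0},{"claw": 1,"x": 0,"y": 0.15,"z": 0,"ax": 0,"ay": 0,"az": 0},{"claw": 1,"x": 0,"y": 0.15,"z": 0,"ax": 0,"ay": 0,"az": 0}])

```text
time: 8.95
tool_pos: [0.6252, -0.1108, 0.1465]
tcp_rot: [-0.138, 0.99, -0.0, 0.0]
wrist_force: [-0.1, -0.2, 0.2]
opening: -0.0
finger_force: 0.0
```

Request:
send_rows(deltas=[{"claw": 1,"x": 0,"y": 0.15,"z": 0,"ax": 0,"ay": 0,"az": 0},{"claw": 1,"x": 0,"y": 0.15,"z": 0,"ax": 0,"ay": 0,"az": 0},{"claw": 1,"x": 0,"y": 0.15,"z": 0,"ax": 0,"ay": 0,"az": 0},{"claw": 1,"x": 0,"y": 0.15,"z": 0,"ax": 0,"ay": 0,"az": 0},{"claw": 1,"x": 0,"y": 0.15,"z": 0,"ax": 0,"ay": 0,"az": 0}])

```text
time: 9.37
tool_pos: [0.62, -0.0927, 0.1462]
tcp_rot: [-0.138, 0.99, 0.0, -0.0]
wrist_force: [1.6, 0.3, 0.3]
opening: -0.0002
finger_force: 0.0
```

Request:
send_rows(deltas=[{"claw": 1,"x": 0,"y": 0.12,"z": 0,"ax": 0,"ay": 0,"az": 0},{"claw": 1,"x": 0,"y": 0.12,"z": 0,"ax": 0,"ay": 0,"az": 0},{"claw": 1,"x": 0,"y": 0.12,"z": 0,"ax": 0,"ay": 0,"az": 0},{"claw": 1,"x": 0,"y": 0.12,"z": 0,"ax": 0,"ay": 0,"az": 0},{"claw": 1,"x": 0,"y": 0.12,"z": 0,"ax": 0,"ay": 0,"az": 0}])

```text
time: 9.78
tool_pos: [0.6159, -0.0784, 0.1463]
tcp_rot: [-0.138, 0.99, -0.0, 0.0]
wrist_force: [0.3, -0.3, -0.1]
opening: -0.0003
finger_force: 0.0
```

```bash
python3 -c "
from h import *;where()
a=eyes.grab_frame('wrist');b=eyes.grab_frame('scene');save(a,'w.png');save(b,'s2.png')
A=cv2.resize(cv2.imread('pics/w.png'),(400,300));B=cv2.resize(cv2.imread('pics/s2.png')[100:292,150:406],(400,300))
cv2.imwrite('pics/c5.png',np.hstack([A,B]))
"
```

```text
t 9.78 rack xy z [-0.0007 -0.1557  0.1463] tooly yaw-err -0.03 toolz [ 0. -0. -1.] F [ 0.3 -0.3 -0.1] op -0.0003
```

View pics/c5.png

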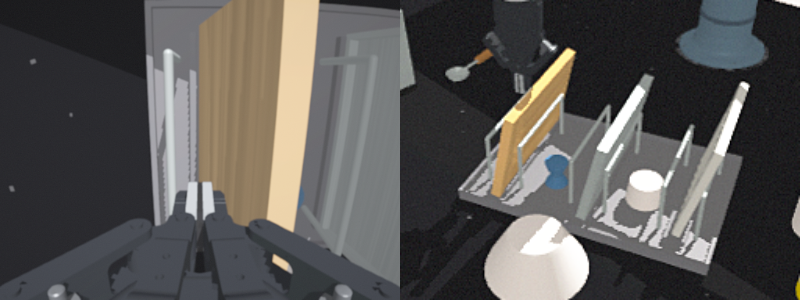

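The wood board has tipped onto its +y hoop, clear of the fingers. I'll back off and up, then check.

Request:
send_rows(deltas=[{"claw": 1,"x": 0,"y": -0.5,"z": -0.4,"ax": 0,"ay": 0,"az": 0},{"claw": 1,"x": 0,"y": -0.5,"z": -0.8,"ax": 0,"ay": 0,"az": 0},{"claw": 1,"x": 0,"y": -0.5,"z": -1,"ax": 0,"ay": 0,"az": 0},{"claw": 1,"x": 0,"y": -0.5,"z": -1,"ax": 0,"ay": 0,"az": 0},{"claw": 1,"x": 0,"y": 0,"z": -1,"ax": 0,"ay": 0,"az": 0}])

```text
time: 10.3
tool_pos: [0.6296, -0.1328, 0.2536]
tcp_rot: [-0.135, 0.991, -0.002, 0.0]
wrist_force: [-0.2, -1.4, -0.6]
opening: -0.0004
finger_force: 0.0
```

Request:
send_rows(deltas=[{"claw": 1,"x": 0,"y": 0,"z": 0,"ax": 0,"ay": 0,"az": 0},{"claw": 1,"x": 0,"y": 0,"z": 0,"ax": 0,"ay": 0,"az": 0},{"claw": 1,"x": 0,"y": 0,"z": 0,"ax": 0,"ay": 0,"az": 0},{"claw": 1,"x": 0,"y": 0,"z": 0,"ax": 0,"ay": 0,"az": 0},{"claw": 1,"x": 0,"y": 0,"z": 0,"ax": 0,"ay": 0,"az": 0}])

```text
time: 10.72
tool_pos: [0.6287, -0.1263, 0.2497]
tcp_rot: [-0.138, 0.99, 0.0, -0.001]
wrist_force: [0.1, -0.1, -0.1]
opening: -0.0
finger_force: 0.0
```

```bash
python3 -c "
from h import *;where()
b=eyes.grab_frame('scene');save(b,'s3.png')
A,B=cv2.imread('pics/s.png'),cv2.imread('pics/s3.png')
f=lambda I:cv2.resize(I[90:310,120:450],(400,267))
cv2.imwrite('pics/c6.png',np.hstack([f(A),f(B)]))
"
```

```text
t 10.72 rack xy z [-0.0015 -0.2052  0.2497] tooly yaw-err 0.0 toolz [-0.003  0.    -1.   ] F [ 0.1 -0.1 -0.1] op -0.0
```

View pics/c6.png

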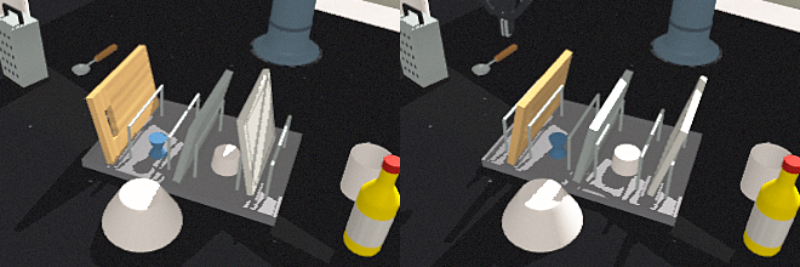

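Both boards now lean the same way as the tray, nothing else has moved, and the gripper is clear.

```bash
python3 -c "
from h import *;print(manip.job_done())"
```

```text
the job is handed in; nothing more can be done
None
```

I pushed both chopping boards over; in the last picture they lean the tray's way on their +y hoops with nothing else visibly moved, and I handed the job in at about 11 s (no verdict came back).

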